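Reload the sloping sawing jig and lock its cam handle

ROBOT

A 7-joint arm with a two-finger parallel gripper is mounted at the origin on the work surface. World frame = base frame: x ahead of the robot, y to its left, z up, the work surface at z = 0. Lengths are in m, angles in rad, forces in N, time in s.
With the tool pointing down it reaches from about 0.4 to 0.9 m from the base axis. Payload 5.5 kg.
Tool frame: the origin (TCP) lies midway between the tips of the shut fingers; the grasp point (between the pads) lies 19 mm behind it (manip.grip_depth is the distance from the TCP to the grasp point, in m); z points along the fingers, y is the line along which they close (so a half turn about z gives the same grasp; the last joint's range is limited). The gripper opens to 92 mm and grips with 3 to 60 N. Pads are 19 mm wide; open, the fingers measure 130 mm over their backs; the gripper's body (75 mm by 190 mm) begins 47 mm behind the grasp point.
Start: joints at [-0.963, 0.501, -0.427, 1.55, 0.221, 1.138, -0.21], TCP at [0.22, 0.612, 0.227] pointing down, gripper open.
Joint ranges: [-2.88, 2.88], [-0.31, 2.03], [-1.54, 1.56], [0.2, 2.42], [-1.41, 4.55], [0.19, 2.02], [-2.57, 2.57]. Speed limits (rad/s): [2.57, 2.57, 3.14, 3.14, 3.14, 3.14, 3.14].

INTERFACE

Orientations are given as a unit quaternion [x, y, z, w].
In Python, from bench import manip, effector, viewer gives the robot as it stands. Calls block until the motion is done:
- manip.move_pose(position, orientation): joint-space move of the TCP to a pose.
- manip.servo_line(position, ori=None, vel=0.15): straight line of the TCP; ori=None keeps the orientation; vel is the mean speed in m/s.
- manip.movej(angles): joint-space move.
- effector.open_jaws() and effector.close(f_grip=None): open the fingers fully, or close them until they stop; f_grip is the grip in N (None keeps the last).
- manip.sleep(seconds).
- manip.solve_ik(position, orientation): joint angles nearest the present ones, or None.
- viewer.get_image(name): name is "scene" or "top" or "wrist"; returns the picture (420x560x3 uint8, red, green, blue); there is no depth.
- viewer.get_calibration(name): a dict with "vfov" (degrees; the focal length in pixels is half the picture's height over the tangent of half this angle, whatever the lens; pixels are square), "cx", "cy" (the principal point, pixels), "eye" and "attitude" of the camera in the world. Camera axes: x right, y down, z forward; pixel columns grow to the right and rows downward; lengths in m; the calibration is good to about 2 mm. A picture is of the moment at which its call begins: read the wrist's pose just before it. get_calibration takes no time and is no camera call; for the wrist camera it gives the pose at the moment of the call.
A pose or a line that the arm cannot do raises manip.PlanningError and nothing moves.
- manip.hand_in(): hands the job in; it is judged then, once.
Readings, each from a call of its own:
- manip.current_clock(): time.
- manip.current_q(): joint angles.
- manip.current_joint_velocities(): joint speeds.
- manip.current_tau(): joint torques, N m.
- manip.current_tool_pos(): TCP position.
- manip.current_tcp_rot(): TCP orientation.
- manip.current_force(): force on the tool from outside, world axes, zero at the start.
- manip.current_wrist_torque(): the same for the moment, N m.
- manip.current_finger_gap(): finger opening in m.
- manip.current_gripper_force(): force on a finger pad.
Only numpy, scipy, OpenCV 4.12 (cv2) and the standard library are available. Lean on these libraries where they do the work, as an engineer would, in place of code of your own. Each camera call takes 0.05 s, during which the arm holds its last target. There are 200 camera calls.

TASK

Clear the dark sawn piece off the sloping jig into the blue bin. Then take the pale plywood blank from the stock pile, lay it flat on the jig's bed between the two blue guides and home against the lower blue lip, and let go of it. Then swing the red-knobbed clamp handle up over its cam and across the blank, until it drops into the low notch and clamps the blank; leave the glue bottle, hacksaw and F-clamp alone.

Things in the scene. Friction and masses are not known exactly. Their poses are not given: they have to be found in the camera images.
- jig: Fixed sawing jig; its grey bed slopes 26 deg, rising to the rear (+x). Origin on the table below the seat's middle; x rear, y left, z up. A 16 mm lamp bar crosses above at x=+20 mm, underside 307 mm up, on posts at y=-175 and +135, x=+115 mm: no room for a vertical tool over the seat, so tilt the tool square to the bed.
- seat (a point): Where the blank's centre belongs, 9 mm above the bed's surface. x up the slope, y left across the bed, z square to the bed. In these axes: blue lower lip's inner face at x=-70 mm (12 mm tall); blue guides at |y| 32 to 44, x -70 to -35 mm, 10 mm tall; bed x -90 to +95, y -155 to +45 mm. The bed below it is 131 mm over the table.
- pivot (a point): On the bed's surface on the handle's turning axis (its z); axes as the seat's. 95 mm to the right (-y) of the seat's middle. A brass ring cam, outer radius 47 mm, up to 24 mm tall, lies round it.
- knob (a point): Middle of the red upright knob at the handle's end: 24 mm dia, 45 mm tall, axis (z) square to the bed, 125 mm from the turning axis, 62.5 mm above the bed's plane (plus lift); y points outward along the handle. Handle: steel bar 22 mm wide, top 40 mm above the bed's plane; a rubber foot of 12 mm radius, 95 mm from the axis, reaches down to 15.5 mm (plus lift).
- handle (a joint): Turn of the handle, rad: 0 = to the left across the bed (seat's +y) over the blank, where the notch is; 1.57 = pointing down the slope (seat's -x); grows counter-clockwise seen from above the bed. Stops at -0.05 and 1.9. Starts open at 1.45 to 1.65. Friction 0.2 N m; a few newtons at the knob turn it.
- handle_lift (a joint): Lift of the handle along its axis, m; spring and weight press it down with 11 to 15 N. Closing: 0 to about 1.33 rad, ramp up to 0.010 at 0.87, crest to 0.2, then drops in the notch, fully below about 0.03 rad: to about 0.0025 on a seated blank, 0 on an empty bed. Rises and drops by itself when the knob is pushed, not squeezed. Once in, it does not turn back.
- blank_center (a point): Centre of the fresh blank: pale plywood, 140 x 54 x 18 mm (x long, y wide, z thick), 90 g; at the start it lies flat on the stock pile. Either end may go up the slope. Its y faces can be gripped (54 mm).
- sawn_center (a point): Centre of the dark brown sawn piece, 110 x 50 x 18 mm (x long, y wide, z thick), 100 g; at the start it lies on the sloping bed against the lower lip, tilted as the bed is. Gripped across its y faces (50 mm).
- stock: Fixed pile of brown boards that carries the blank, 170 x 44 mm, 40 mm tall (narrower than the blank). Origin at the middle of its underside, x along its length.
- bin: Blue open bin for sawn pieces, fixed, 200 (x) x 150 (y) mm outside, 60 mm tall, 5 mm walls and floor. Origin at the middle of its underside. It may stand at the left or right, opposite the stock.
- glue: Bystander: white glue bottle, 60 mm diameter, 150 mm tall, loose; origin at its underside.
- hacksaw: Bystander: red hacksaw lying flat, about 340 x 110 x 16 mm, loose; x along the blade.
- f_clamp: Bystander: steel F-clamp with red grip lying flat, about 220 x 90 x 20 mm, loose; x along its bar.

How it is judged:
On the way, in this order (a step that is already met when the one before it is completed fails the run):
1. the sawn piece lies in the blue bin (x of sawn_center in the frame of bin between -0.085 and 0.085 m and y of sawn_center in the frame of bin between -0.062 and 0.062 m and height (world z) of sawn_center below 0.06 m), for 0.2 s.
2. the blank lies flat on the bed, home against the lip, and is let go, with the handle still open (x of blank_center in the frame of seat between -0.008 and 0.008 m and y of blank_center in the frame of seat between -0.007 and 0.007 m and z of blank_center in the frame of seat below 0.004 m and angle between the z axis of blank_center and the z axis of seat, either way round below 0.06 rad and angle between the x axis of blank_center and the x axis of seat, either way round below 0.14 rad and contact force between the fingers and blank below 0.05 N and value of joint handle above 1 rad), for 0.2 s.
3. the handle rides up over the crest of its cam while the blank stays seated (x of blank_center in the frame of seat between -0.008 and 0.008 m and y of blank_center in the frame of seat between -0.007 and 0.007 m and z of blank_center in the frame of seat below 0.004 m and angle between the z axis of blank_center and the z axis of seat, either way round below 0.06 rad and angle between the x axis of blank_center and the x axis of seat, either way round below 0.14 rad and value of joint handle_lift above 0.007 m and value of joint handle between 0.15 and 0.9 rad), for 0.1 s.
At the end, for the whole second after the job is handed in: Sawn piece at rest in the bin. Blank at rest on the bed: within 8 mm of home at the lip, 7 mm of the middle, flat within 3.5 deg, square within 8 deg. Handle dropped in its notch (within 0.1 rad of 0), its foot on the blank (lift 1 to 4.5 mm) (all of step 1 and x of blank_center in the frame of seat between -0.008 and 0.008 m and y of blank_center in the frame of seat between -0.007 and 0.007 m and z of blank_center in the frame of seat below 0.004 m and angle between the z axis of blank_center and the z axis of seat, either way round below 0.06 rad and angle between the x axis of blank_center and the x axis of seat, either way round below 0.14 rad and value of joint handle between -0.1 and 0.1 rad and value of joint handle_lift between 0.001 and 0.0045 m and linear speed of each of blank, sawn below 0.02 m/s); the robot touches nothing.
It fails at once if the glue bottle is shifted by more than 30 mm or tipped (distance of glue from where it was at the start of the episode above 0.03 m or angle between glue's own z axis and vertical above 0.4 rad).
It fails at once if the hacksaw is shifted by more than 30 mm (distance of hacksaw from where it was at the start of the episode above 0.03 m).
It fails at once if the F-clamp is shifted by more than 30 mm (distance of f_clamp from where it was at the start of the episode above 0.03 m).
It also fails if it takes over 72 s, if anything falls off the work surface, if the arm or the gripper's body presses on something with over 40 N, if the wrist force passes 120 N, or if a joint passes its speed limit or range.

## Working session

There is one attempt and no reset: what is moved stays moved. The work goes in short steps, each a Python script; the robot and the scene stay as the last script left them, time stands still between calls to the robot, and variables do not carry over. Pictures are saved under pics/ and viewed, at most 10 in all, crops included, and the job is handed in when it is done.

```bash
ls; mkdir -p pics
python3 - <<'E'
from bench import manip, effector, viewer
import cv2
for n in ("scene","top"):
    im=viewer.get_image(n); cv2.imwrite(f"pics/{n}0.png",cv2.resize(im[:,:,::-1],(800,600),interpolation=cv2.INTER_CUBIC)); print(n,viewer.get_calibration(n))
print(viewer.get_calibration("wrist"),manip.current_tcp_rot(),manip.current_clock(),manip.grip_depth)
E
```

```text
pics
scene {'vfov': 46.378671347163525, 'cx': 281.345645651835, 'cy': 206.64414459522422, 'eye': array([1.16798881, 0.52877626, 1.07217849]), 'attitude': array([ 0.36734269,  0.85934247, -0.32394339, -0.14714124])}
top {'vfov': 47.78247192452369, 'cx': 286.08528568861647, 'cy': 206.63639248986036, 'eye': array([ 0.39986546, -0.05206984,  1.52185585]), 'attitude': array([ 0.7111863 , -0.70127845,  0.03441144, -0.03519145])}
{'vfov': 66.68682795735008, 'cx': 277.0962711135743, 'cy': 208.820534279223, 'eye': array([0.15290922, 0.6362803 , 0.38385006]), 'attitude': array([0.81013385, 0.57063165, 0.07645164, 0.1105342 ])} [ 1.71522627e-01  9.85179783e-01 -8.65170003e-04 -1.85126880e-04] 0.1 0.0188
```

View pics/scene0.png

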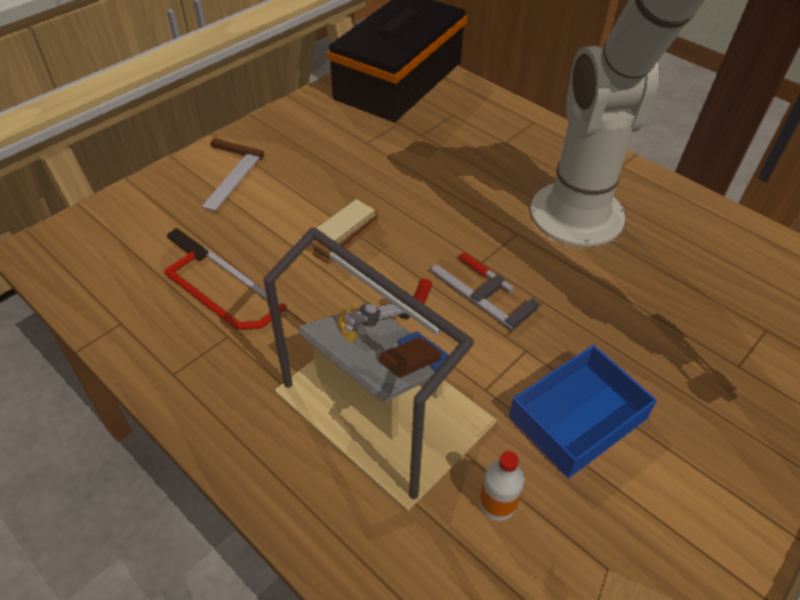

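View pics/top0.png

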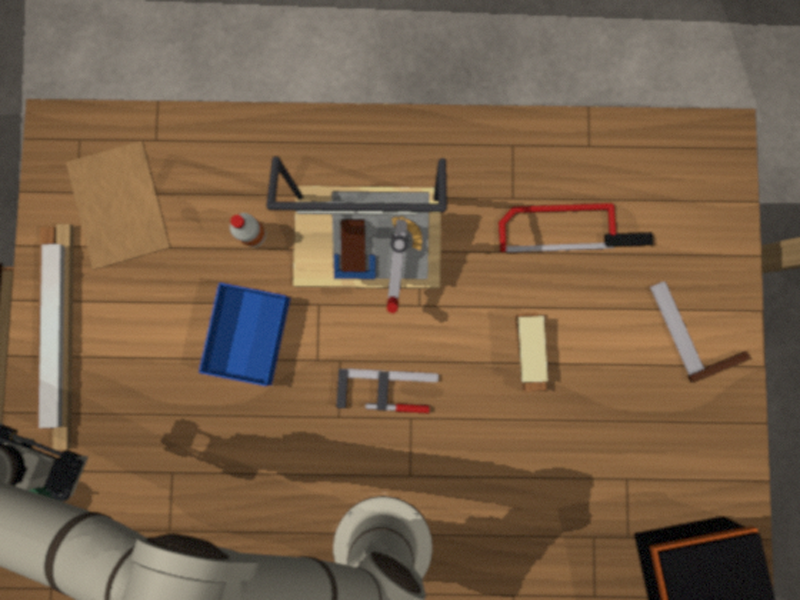

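The top view shows the bin at left (rim corners (218,284), (290,294), (271,385), (200,373)). The pale blank is at right (518–548, 316–382), and the dark sawn piece is on the bed (341–366, 220–272). The knob is at (392,305), pointing down the slope. Glue is at (245,230), the hacksaw upper right and the F-clamp at (390,390).

```bash
cat > h.py <<'E'
import numpy as np
from scipy.spatial.transform import Rotation as R
from scipy.optimize import least_squares
from bench import manip, effector, viewer
import cv2
S26,C26=np.sin(np.radians(26)),np.cos(np.radians(26))
RB=np.array([[C26,0,-S26],[0,1,0],[S26,0,C26]])   # seat axes in jig axes
H=0.131+0.009*C26
def proj(P,c):
    p=R.from_quat(c["attitude"]).inv().apply(np.atleast_2d(P)-c["eye"])
    f=210/np.tan(np.radians(c["vfov"])/2)
    return p[:,:2]/p[:,2:]*f+[c["cx"],c["cy"]]
def ray(uv,z,c):
    f=210/np.tan(np.radians(c["vfov"])/2)
    d=R.from_quat(c["attitude"]).apply([(uv[0]-c["cx"])/f,(uv[1]-c["cy"])/f,1])
    return c["eye"]+d*(z-c["eye"][2])/d[2]
def Rz(a): return R.from_euler("z",a).as_matrix()
def seat(pose):  # jig (x,y,yaw) -> T origin,rot of seat
    return np.array([pose[0],pose[1],H]),Rz(pose[2])@RB
def s2w(p,pose):
    o,r=seat(pose); return o+np.atleast_2d(p)@r.T
def fit(fn,uv,c,x0,loss="soft_l1"):
    return least_squares(lambda x:(proj(fn(x),c)-uv).ravel(),x0,loss=loss)
def tq(z,y): # tool quat from z axis and approx y axis
    z=np.array(z)/np.linalg.norm(z); y=np.array(y)-z*np.dot(y,z); y/=np.linalg.norm(y)
    return R.from_matrix(np.c_[np.cross(y,z),y,z]).as_quat()
def snap(n,name,k=800/560):
    c=viewer.get_calibration(n); im=viewer.get_image(n)
    cv2.imwrite(f"pics/{name}.png",cv2.resize(im[:,:,::-1],(800,600),interpolation=cv2.INTER_CUBIC)); return c
E
cat > a.py <<'E'
from h import *
c=viewer.get_calibration("top"); k=.7
for n,z,l in [("bin",.06,[(218,284),(290,294),(271,385),(200,373)]),("blank",.058,[(518,316),(546,316),(548,382),(519,382)]),("glue",.15,[(237,221)]),("base",0,[(383,545)]),("fcl",.02,[(342,368),(438,378),(342,408),(430,410)]),("saw",.016,[(503,250)]),("bar",.32,[(275,206),(441,208)])]:
    print(n,np.round([ray((u*k,v*k),z,c)[:2] for u,v in l],3).tolist())
sp=np.array([(.04,.025,.009),(.04,-.025,.009),(-.07,-.025,.009),(-.07,.025,.009),(.095,.045,-.009),(-.07,.044,.001),(-.07,-.044,.001)])
uv=np.array([(342,220),(366,220),(364,272),(340,271),(332,191),(335,278),(377,277)])*k
r=fit(lambda x:s2w(sp,x),uv,c,[.6,.05,0]);print("jig",r.x,np.round(r.fun.reshape(-1,2),1).tolist())
w=viewer.get_calibration("wrist");t=R.from_quat(manip.current_tcp_rot())
print("cam in tool",t.inv().apply(w["eye"]-manip.current_tool_pos()),(t.inv()*R.from_quat(w["attitude"])).as_matrix().round(3).tolist())
E
python3 a.py
```

```text
bin [[0.563, 0.365], [0.543, 0.208], [0.347, 0.243], [0.37, 0.396]]
blank [[0.503, -0.287], [0.503, -0.347], [0.362, -0.351], [0.361, -0.289]]
glue [[0.684, 0.306]]
base [[0.003, -0.001]]
fcl [[0.385, 0.095], [0.366, -0.116], [0.298, 0.093], [0.296, -0.1]]
saw [[0.654, -0.26]]
bar [[0.677, 0.194], [0.678, -0.106]]
jig [ 0.65263873  0.06480708 -0.0155762 ] [[-0.3, 0.3], [0.0, 0.8], [1.3, 0.3], [1.3, 0.5], [0.3, 0.4], [-1.2, -5.4], [-1.3, -3.9]]
cam in tool [ 0.0711941   0.00086125 -0.1580814 ] [[0.001, -0.964, -0.266], [1.0, 0.001, -0.0], [0.001, -0.266, 0.964]]
```

```bash
cat >> h.py <<'E'
J0=[.6526,.0648,-.0156]
def bedpose(p,pose): # tool square to bed with TCP at seat-frame p
    o,r=seat(pose); return o+r@np.array(p),tq(-r[:,2],r[:,1])
E
python3 - <<'E'
from h import *
p,q=bedpose([-.12,-.02,.22],J0); manip.move_pose(p,q)
p,q=bedpose([-.03,-.03,.13],J0); manip.servo_line(p,q,vel=.2)
print(manip.current_clock(),manip.current_q(),snap("wrist","w1"))
E
```

```text
3.0667 [-0.36763769  0.05999476  0.2154193   2.15479658  0.13280559  0.48549152
  1.29657896] {'vfov': 66.68682795735008, 'cx': 277.0962711135743, 'cy': 208.820534279223, 'eye': array([0.43460002, 0.03911302, 0.3531464 ]), 'attitude': array([0.66614378, 0.65694026, 0.24758851, 0.25175762])}
```

View pics/w1.png

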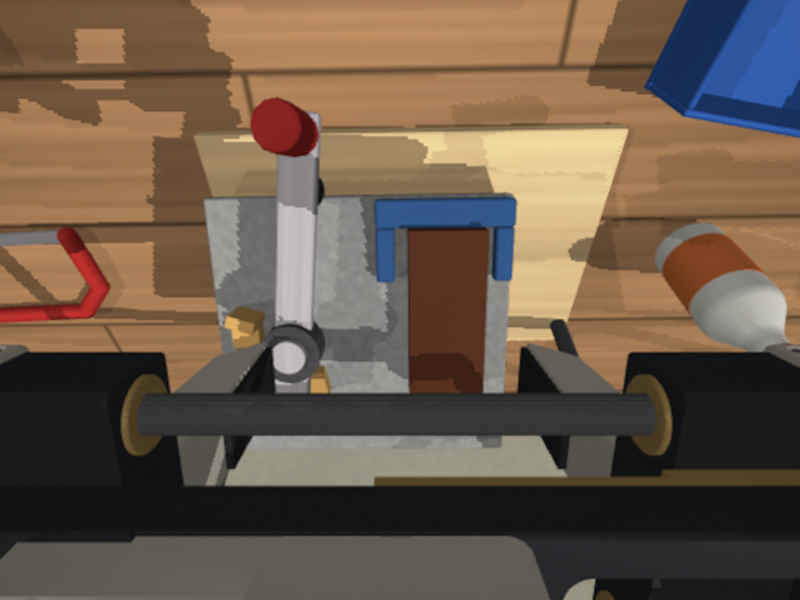

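The wrist view shows the guides' upper ends at (378–394,281) and (497–512,279). The lip's inner corners are at (394,230) and (495,227), and the sawn piece's near corners at (409,229) and (488,229). The knob top is around (278,127) and the hub at (290,357).

Run:
```python
from h import *
c=viewer.get_calibration("wrist");k=.7
sp=np.array([(-.035,-.044,.001),(-.035,-.032,.001),(-.035,.032,.001),(-.035,.044,.001),(-.09,-.155,-.009),(-.07,-.032,.003),(-.07,.032,.003),(.095,.045,-.009)])
uv=np.array([(378,281),(394,281),(497,279),(512,279),(205,199),(394,230),(495,227),(502,447)])*k
r=fit(lambda x:s2w(sp,x),uv,c,J0);print("jig",r.x,np.round(r.fun.reshape(-1,2),1).tolist());J=r.x
sw=np.array([(-.055,-.025,.009),(-.055,.025,.009),(.045,-.025,.009),(.045,.025,.009)])
def f(x):
    return s2w(sw[:,:]*1+0,J)
def fs(x):
    a=Rz(x[2]); q=np.array([(-.055,-.025,.009),(-.055,.025,.009)])@a.T+[x[0],x[1],0]; return s2w(q,J)
r=fit(fs,np.array([(409,229),(488,229)])*k,c,[-.015,0,0]);print("sawn seat-frame",r.x,r.cost)
def kn(th): return s2w([-.125*np.sin(th[0]),-.095+.125*np.cos(th[0]),.085-.009],J)
r=fit(kn,np.array([[280,127]])*k,c,[1.57]);print("theta",r.x,r.fun)
o,rr=seat(J)
print("hub if h=45,60:",[(proj(s2w([0,-.095,z-.009],J),c)/k).round() for z in (.045,.06,.075)])
from math import pi
b=np.array([[0.563,0.365],[0.543,0.208],[0.347,0.243],[0.37,0.396]]);print("bin",b.mean(0))
```

```text
jig [0.65354453 0.06829972 0.01089895] [[-0.9, 0.9], [0.9, 0.7], [-1.9, 0.8], [0.6, 0.5], [-2.1, -0.3], [-0.1, -1.3], [1.3, -0.7], [0.7, 0.2]]
sawn seat-frame [-0.01445666  0.00018674 -0.02160602] 0.9136044093470561
theta [1.44814861] [ 0.04422928 -0.46008001]
hub if h=45,60: [array([[290., 355.]]), array([[284., 365.]]), array([[277., 376.]])]
bin [0.45575 0.303  ]
```

```bash
sed -i 's/^J0=.*/J0=[.6535,.0675,.008]/' h.py
python3 - <<'E'
from h import *
def go(p,v=.2): manip.servo_line(*bedpose(p,J0),vel=v)
go([-.018,0,.06]); go([-.018,0,-.006],.1)
print(manip.current_force()); effector.close(25); print("gap",manip.current_finger_gap(),manip.current_gripper_force())
go([-.018,0,.06],.12); go([-.08,0,.17],.25); print("gap",manip.current_finger_gap(),manip.current_clock())
q=tq([0,0,-1],[.16,.987,0])
manip.move_pose([.456,.303,.2],q); manip.servo_line([.456,.303,.072],vel=.2); manip.sleep(.2)
effector.open_jaws(); manip.sleep(.2); manip.servo_line([.456,.303,.22],vel=.3); print(manip.current_clock())
# look over blank
manip.move_pose([.42,.05,.38],tq([0,0,-1],[0,1,0]))
manip.move_pose([.46,-.32,.2],tq([0,0,-1],[0,1,0]))
print(manip.current_clock(),snap("wrist","w2")); snap("top","t2")
E
```

```text
[-0.56041106 -1.06589345 -0.45549915]
gap 0.04948147010451724 24.993437826633453
gap 0.04991528054744088 6.5583
10.2083
12.8917 {'vfov': 66.68682795735008, 'cx': 277.0962711135743, 'cy': 208.820534279223, 'eye': array([ 0.39008902, -0.31813869,  0.3582207 ]), 'attitude': array([0.69954908, 0.70177588, 0.09546158, 0.09501987])}
```

View pics/w2.png

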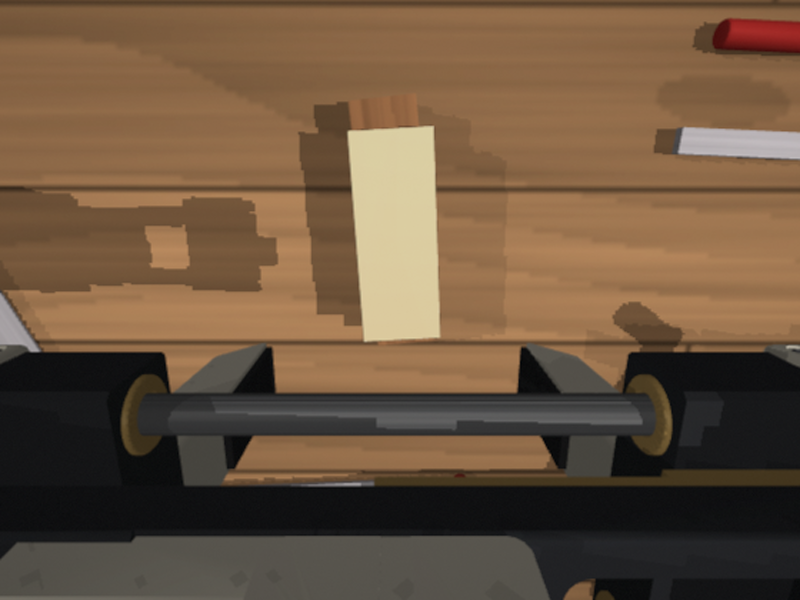

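View pics/t2.png

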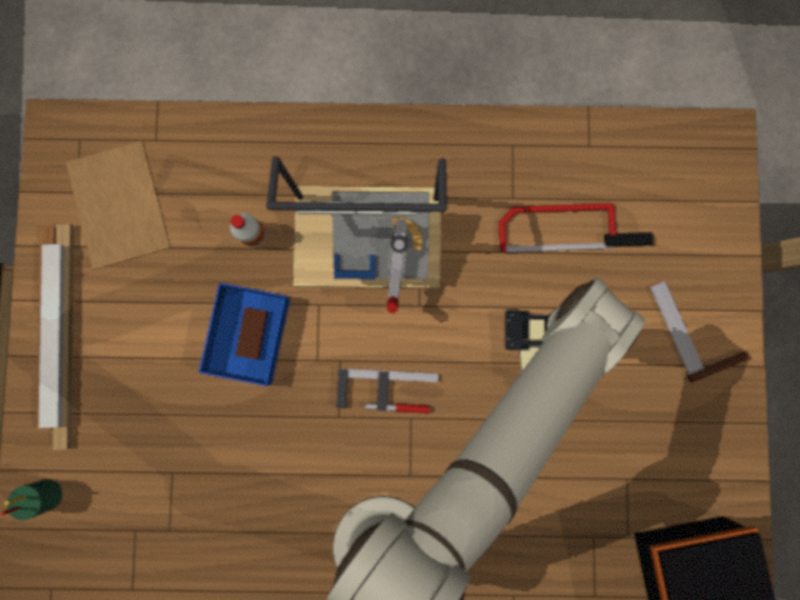

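The sawn piece lies in the bin (250,333). In the wrist view the blank's corners are (348,131), (434,126), (440,337) and (365,341).

Run:
```python
from h import *
c=viewer.get_calibration("wrist");k=.7
uv=np.array([(348,131),(434,126),(440,337),(365,341)])*k
P=np.array([(-.07,-.027,0),(-.07,.027,0),(.07,.027,0),(.07,-.027,0)])
r=fit(lambda x:P@Rz(x[2]).T+[x[0],x[1],.058],uv,c,[.43,-.32,0]);x=r.x;print(x,r.fun.round(1))
xa=np.array([np.cos(x[2]),np.sin(x[2]),0]);ya=np.array([-xa[1],xa[0],0])
p=np.array([x[0],x[1],0])-.018*xa; q=tq([0,0,-1],ya)
manip.move_pose(p+[0,0,.12],q); manip.servo_line(p+[0,0,.043],vel=.15)
effector.close(25); print("gap",manip.current_finger_gap())
manip.servo_line(p+[0,0,.30],vel=.3)
manip.move_pose(*bedpose([-.12,0,.22],J0))
manip.servo_line(*bedpose([-.045,0,.13],J0),vel=.25); manip.sleep(.2)
print("gap",manip.current_finger_gap(),manip.current_clock(),manip.current_force()); snap("wrist","w3")
```

```text
[ 0.43376416 -0.31727682  0.05876863] [-0.4 -0.4  0.3 -0.4  0.7  0.6 -0.6  0.6]
gap 0.05374209032268355
gap 0.05372462852190357 18.0583 [-0.26277634 -0.30210512 -1.19344353]
```

View pics/w3.png

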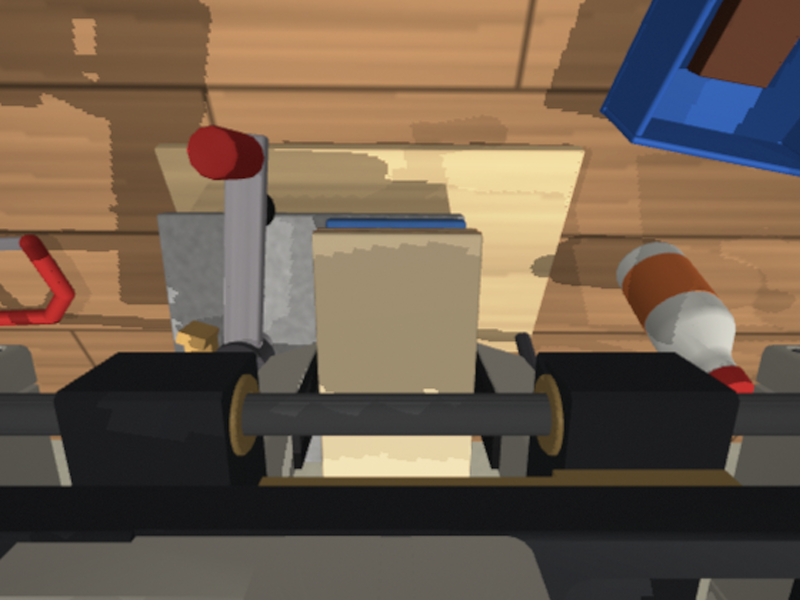

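The blank is held square above the bed. The lip's outer edge runs (327,219)–(465,215), and the bed corner is at (160,216). I'll check the jig yaw and y before descending.

Run:
```python
from h import *
c=viewer.get_calibration("wrist");k=.7
pts=[(-.09,-.155,-.009),(-.08,-.044,.003),(-.08,.044,.003)]
for J in (J0,[.6535,.0683,.0109],[.6535,.066,0.]): print((proj(s2w(pts,J),c)/k).round(1).tolist())
```

```text
[[154.1, 213.5], [324.3, 231.7], [465.2, 231.8]]
[[155.3, 214.2], [325.3, 231.9], [466.1, 231.7]]
[[152.1, 211.8], [322.8, 231.2], [463.6, 232.3]]
```

```bash
sed -i 's/^J0=.*/J0=[.6535,.0684,.014]/' h.py
python3 - <<'E'
from h import *
def go(p,v=.2): manip.servo_line(*bedpose(p,J0),vel=v)
def F(): return seat(J0)[1].T@manip.current_force()
go([-.010,0,.06]); go([-.010,0,.006],.1); manip.sleep(.1); f0=F()
for z in (.003,.0,-.002,-.004,-.006,-.008):
    go([-.010,0,z],.03); f=F()-f0; print(z,f.round(1))
    if f[2]>5: break
z+=.001; go([-.010,0,z],.03); f0=F()
for x in np.arange(-.012,-.027,-.002):
    go([x,0,z],.03); f=F()-f0; print(round(x,3),f.round(1))
    if f[0]>6: break
effector.close(5); manip.sleep(.2); print("gap",manip.current_finger_gap(),F())
effector.open_jaws(); manip.sleep(.2); go([x,0,.06],.15); go([-.08,0,.14],.25)
print(manip.current_clock()); snap("wrist","w4")
E
```

```text
0.003 [-0.6  0.8  0.5]
0.0 [-1.1  0.9  0.7]
-0.002 [-1.4  0.4  1. ]
-0.004 [-0.5  1.4  0.9]
-0.006 [-0.4  0.9  2.8]
-0.008 [-4.1  0.5 17.1]
-0.012 [ 3.1  0.6 -2.2]
-0.014 [ 4.8  0.8 -2. ]
-0.016 [ 3.3  0.5 -1.8]
-0.018 [ 6.3 -1.  -3.5]
gap 0.054232666002451614 [ 7.36131269 -1.18182006  2.25599525]
24.7583
```

View pics/w4.png

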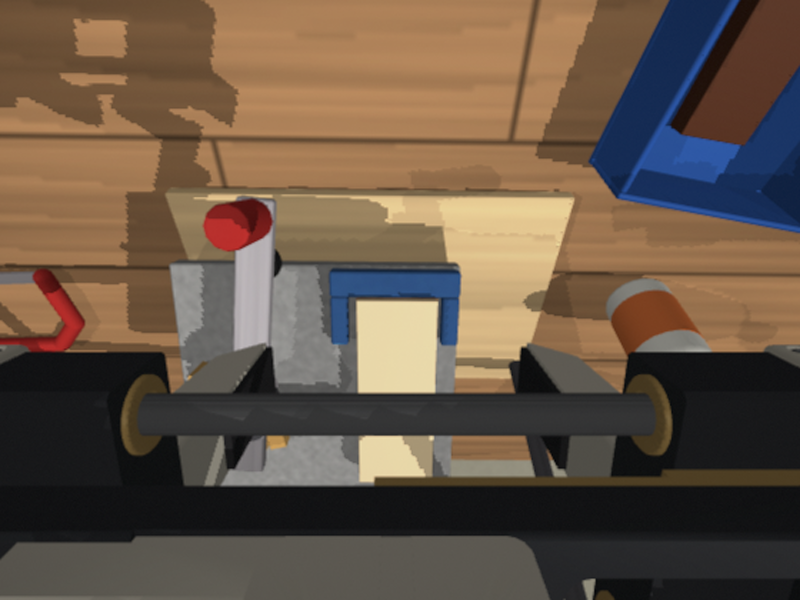

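The blank is flat against the lip between the guides: blank edge (357–437,299), guide inner faces at 348 and 442. Next I push the knob round with closed fingers.

```bash
cat > push.py <<'E'
from h import *
def go(p,v=.2): manip.servo_line(*bedpose(p,J0),vel=v)
def F(): return seat(J0)[1].T@manip.current_force()
def P(th,z=.047):
    c,s=np.cos(th),np.sin(th)
    return [-.125*s-(.012*c+.0095*np.tanh(3*c)),-.095+.125*c-(.012*s+.019*np.tanh(3*s)),z]
E
python3 - <<'E'
from push import *
for t in np.arange(1.72,-.06,-.1):
    if manip.solve_ik(*bedpose(P(t),J0)) is None: print("noik",t)
effector.close(5)
go(P(1.75,.14),.25); go(P(1.75),.15); f0=F()
for t in np.arange(1.65,.14,-.1):
    go(P(t),.08); f=F()-f0; print(round(t,2),f.round(1))
    if np.linalg.norm(f)>25: break
print(manip.current_clock()); snap("wrist","w5")
E
```

```text
Traceback (most recent call last):
  File "push.py", line 2, in go
    def go(p,v=.2): manip.servo_line(*bedpose(p,J0),vel=v)
                    ~~~~~~~~~~~~~~~~^^^^^^^^^^^^^^^^^^^^^^
bench.PlanningError: the arm cannot follow that straight line within its joint ranges
```

Run:
```python
from push import *
print(manip.current_q().round(2), manip.current_tool_pos())
for p in [P(1.75,.14),P(1.75,.1)]+[P(t) for t in (1.75,1.4,1.1,.7,.3,0)]:
    q=manip.solve_ik(*bedpose(p,J0)); print(np.round(p,3),None if q is None else np.round(q,2))
```

```text
[ 0.04 -0.03  0.13  2.32 -0.19  0.41  1.91] [ 0.48995286 -0.08136455  0.21407501]
[-0.116 -0.148  0.14 ] [ 0.04 -0.03  0.13  2.32 -0.19  0.41  1.91]
[-0.116 -0.148  0.1  ] [ 0.04  0.07  0.13  2.33 -0.29  0.31  2.01]
[-0.116 -0.148  0.047] [-0.06  0.21  0.24  2.32 -0.64  0.21  2.35]
[-0.13  -0.104  0.047] [-0.58  0.24  0.69  2.37 -0.97  0.22  2.56]
[-0.125 -0.068  0.047] [-0.88  0.28  0.92  2.37 -1.05  0.25  2.53]
[-0.099 -0.025  0.047] [-0.31  0.21  0.15  2.3   0.19  0.2   1.23]
[-0.058  0.007  0.047] [-0.28  0.24  0.05  2.19  0.3   0.28  1.08]
[-0.021  0.03   0.047] [-0.25  0.27 -0.02  2.1   0.34  0.35  1.03]
```

```bash
cat >> push.py <<'E'
def pose(th,z=.047):
    b=np.radians(np.interp(th,[.2,1.1],[6,15]))
    o,r=seat(J0); zt=-(np.cos(b)*r[:,2]+np.sin(b)*r[:,0])
    return o+r@np.array(P(th,z)),tq(zt,r[:,1])
E
python3 - <<'E'
from push import *
for t in (1.75,1.6,1.4,1.1,.9,.7,.5,.3,0):
    q=manip.solve_ik(*pose(t)); print(t,None if q is None else np.round(q,2))
q0=manip.current_q()
manip.servo_line(*pose(1.75,.14),vel=.15)
try:
    manip.servo_line(*pose(1.75),vel=.15); f0=F()
    for t in np.arange(1.65,.14,-.1):
        manip.servo_line(*pose(t),vel=.08); f=F()-f0; print(round(t,2),f.round(1))
        if np.linalg.norm(f)>25: break
except manip.PlanningError as e: print(e)
print(manip.current_clock(),manip.current_q().round(2)); snap("wrist","w5")
E
```

```text
1.75 [ 0.03  0.29  0.1   2.1  -0.1   0.56  1.79]
1.6 [ 0.03  0.28  0.06  2.12 -0.07  0.55  1.72]
1.4 [ 0.02  0.27  0.    2.14 -0.02  0.53  1.63]
1.1 [ 0.02  0.27 -0.08  2.13  0.06  0.54  1.48]
0.9 [-0.    0.27 -0.11  2.14  0.11  0.51  1.39]
0.7 [-0.03  0.27 -0.14  2.13  0.15  0.49  1.3 ]
0.5 [-0.05  0.27 -0.15  2.11  0.2   0.48  1.23]
0.3 [-0.1   0.28 -0.13  2.08  0.23  0.47  1.18]
0 [-0.14  0.3  -0.13  2.01  0.25  0.51  1.13]
1.65 [-0.1 -0.2  0.7]
1.55 [ 0.4 -0.4  0.9]
1.45 [-0.2 -0.   0.2]
1.35 [ 2.  -1.3  0.7]
1.25 [ 2.6 -3.7  2. ]
1.15 [ 2.  -5.7  3.9]
1.05 [ 2.6 -5.4  6.8]
0.95 [ 1.4 -5.7  5.2]
0.85 [0.2 0.4 0.1]
0.75 [ 0.3 -0.5  0.3]
0.65 [ 0.8 -0.4  0.4]
0.55 [ 0.3 -0.3  0.4]
0.45 [-0.4 -0.   0.4]
0.35 [-0.1 -0.2  0.1]
0.25 [ 0.7 -0.8 -0.1]
0.15 [-0.2  0.7  0.6]
33.2583 [-0.35  0.28  0.14  2.06  0.08  0.46  1.29]
```

View pics/w5.png

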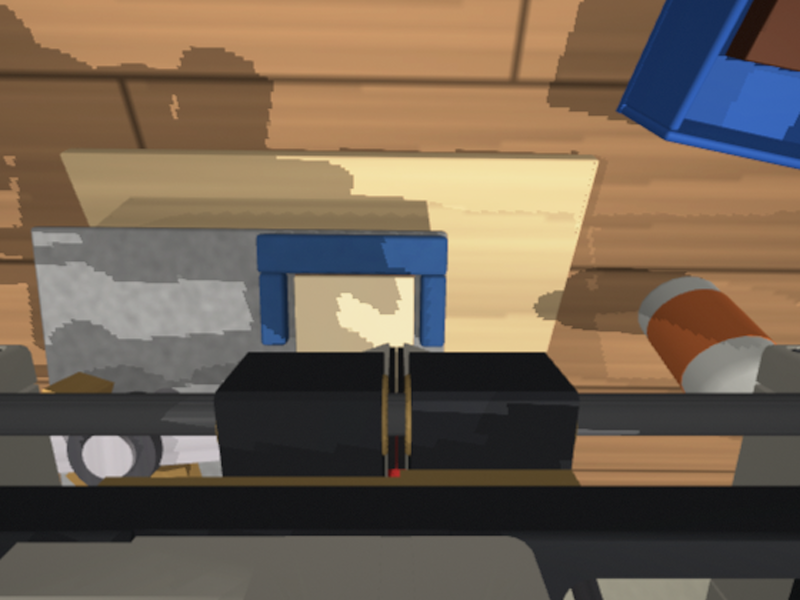

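The blank is still home. The handle now points across it, with the red knob just ahead of the fingers (395,472). I'll push on into the notch.

Run:
```python
from push import *
f0=F()
for t in np.r_[np.arange(.1,-.025,-.03),-.035,-.05,-.065]:
    manip.servo_line(*pose(t),vel=.04); f=F()-f0; print(round(t,3),f.round(1))
    if abs(f[0])>10: break
manip.sleep(.3); p,q=pose(t); r=seat(J0)[1]
manip.servo_line(p-.03*r[:,0],vel=.1); manip.servo_line(p-.05*r[:,0]+.12*r[:,2],vel=.25)
p2,q2=bedpose([-.15,-.0,.22],J0); manip.move_pose(p2+[-.03,0,.05],tq([0.1,0,-1],[0,1,0]))
print(manip.current_clock()); snap("wrist","w6")
```

```text
0.1 [-0.7 -1.   1.1]
0.07 [-2.4 -1.9  1.6]
0.04 [-5.3 -2.5  1.2]
0.01 [-6.2 -4.3  2.4]
-0.02 [-6.8 -5.4  1.5]
-0.035 [-7.7 -7.2  2.5]
-0.05 [-10.9  -7.5   5. ]
37.1833
```

View pics/w6.png

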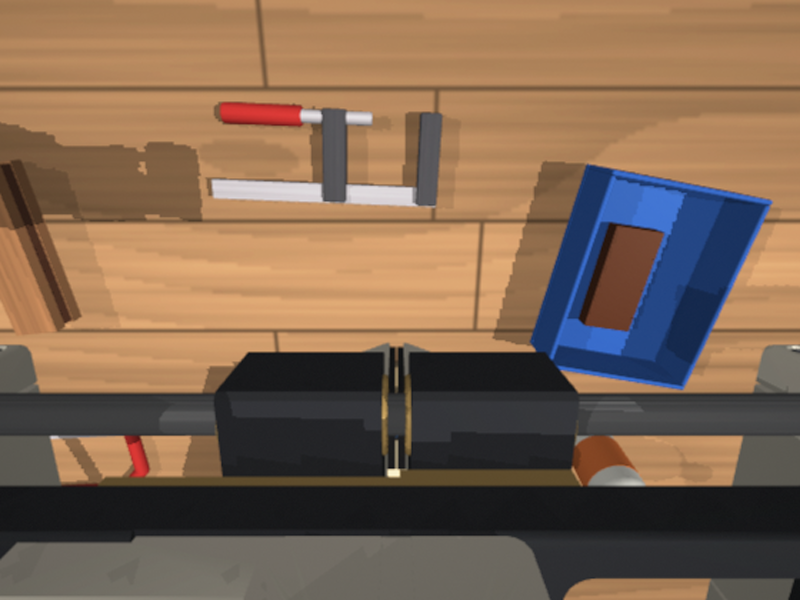

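This view only shows the bin and the F-clamp, not the handle. I'll check with the fixed cameras.

Run:
```python
from h import *
a=viewer.get_image("top")[120:215,185:320,::-1];b=viewer.get_image("scene")[150:360,175:355,::-1]
a=cv2.resize(a,(400,281),interpolation=cv2.INTER_CUBIC);b=cv2.resize(b,(400,467),interpolation=cv2.INTER_CUBIC)
o=np.zeros((467,800,3),np.uint8);o[:281,:400]=a;o[:,400:]=b;cv2.imwrite("pics/f.png",o)
# predictions for theta 0, lift 2.5mm vs crest
for n,x0,y0,k in(("top",185,120,400/135),("scene",175,150,400/180)):
    c=viewer.get_calibration(n)
    for th,l in((0,.0025),(0.05,.01),(.2,.01)):
        P=s2w([(-.125*np.sin(th),-.095+.125*np.cos(th),.076+l),(0,-.095,.038+l)],J0)
        print(n,th,((proj(P,c)-[x0,y0])*k+([400,0] if n=="scene" else [0,0])).round().tolist())
```

```text
top 0 [[145.0, 161.0], [278.0, 150.0]]
top 0.05 [[144.0, 169.0], [277.0, 152.0]]
top 0.2 [[147.0, 188.0], [277.0, 152.0]]
scene 0 [[687.0, 180.0], [588.0, 147.0]]
scene 0.05 [[693.0, 172.0], [590.0, 141.0]]
scene 0.2 [[701.0, 167.0], [590.0, 141.0]]
```

View pics/f.png

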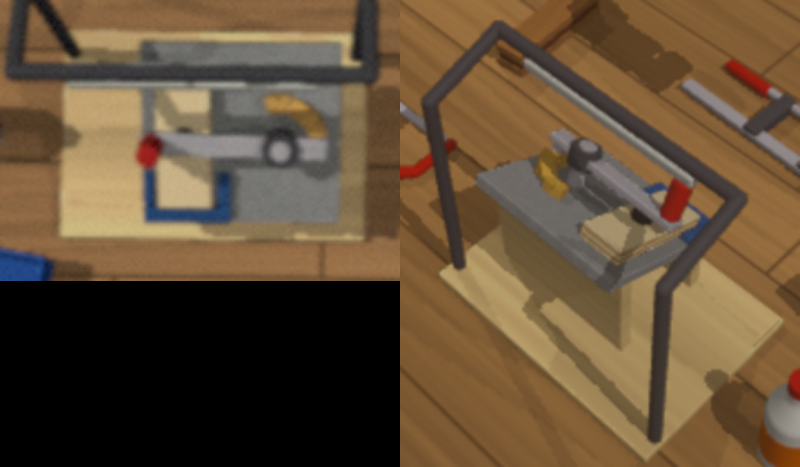

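The handle lies across the blank. The knob tops at (148,158) and (682,183) match the predictions for 0 rad and the dropped notch position, and the foot is on the blank. Handing in.

```bash
python3 -c "
from bench import manip
print(manip.hand_in(),manip.current_clock())"
```

```text
the job is handed in; nothing more can be done
the job is handed in; nothing more can be done
```

I handed the job in at about 37 s on the robot's clock, with no verdict returned. In the last pictures the sawn piece is in the bin, the blank is home on the bed, and the handle is down in its notch with its foot on the blank; the glue bottle, hacksaw and F-clamp were left alone.

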